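Set a course of three stones in the jig and wedge it tight

ROBOT

A 6-joint arm with a two-finger parallel gripper is mounted at the origin on the work surface. World frame = base frame: x ahead of the robot, y to its left, z up, the work surface at z = 0. Lengths are in mm, angles in rad, forces in N, time in s.
With the tool pointing down it reaches from about 400 to 925 mm from the base axis. Payload 12.5 kg.
Tool frame: the origin (TCP) lies midway between the tips of the shut fingers; the grasp point (between the pads) lies 19 mm behind it (env.pinch_z is the z of the grasp point in the tool frame, in mm); z points along the fingers, y is the line along which they close (so a half turn about z gives the same grasp; the last joint's range is limited). The gripper opens to 95 mm and grips with 3 to 60 N. Pads are 20 mm wide; open, the fingers measure 119 mm over their backs; the gripper's body (75 mm by 180 mm) begins 59 mm behind the grasp point.
Start: joints at [-1.361, 0.491, 1.559, -0, 1.092, -0.106], TCP at [194.134, -594.103, 214.661] pointing down, gripper open.
Joint ranges: [-3.1, 3.1], [-0.84, 2.19], [0.05, 2.79], [-1.13, 4.28], [0.06, 2.93], [-2.69, 2.69]. Speed limits (rad/s): [2.22, 2.22, 2.79, 3.14, 3.14, 3.14].

INTERFACE

Orientations are given as [roll, pitch, yaw] about the fixed x, y, z axes, in that order (R = Rz(yaw) Ry(pitch) Rx(roll)).
In Python, from cell import env, eyes gives the robot as it stands.
- The arm moves only by the shell command python3 -m inch 'ROWS'. ROWS is JSON, a list of rows, each a list of 3 entries, a list of its own where there are three numbers: the shift along the tool's x, y, z in units of 60 mm (1.0 is 60 mm), then the turn about the tool's z in units of 5 degrees (1.0 is 5 degrees), then the closure, from -1 (fully open) to 1 (shut). In form: [[[tx, ty, tz], turn, claw], ...]. A call has exactly 10 rows; each row shifts and turns the commanded pose from where the row before left it, along the tool's axes as they then stand; what a row does not reach is not made up. A row lasts 1/8 s, in which the tool goes at most 62.5 mm and 10.7 degrees, less where a joint would pass 70% of its speed; a pose out of reach is approached as far as the arm can. A call is refused whole if a number of a shift passes 1 or a number of a turn 1, either way. A call with a gripper value outside its range is refused whole. The fingers move at their own pace and stop on an object; the grip force is fixed at half the most. Time passes only in rows, so rows that do not move let the fingers close, or fill a call up. It gives the time, the measured TCP pose, the force, the opening and the grip force at its end, in the units of the state.
- env.state(): the state, without advancing time (a new reading comes with each control period).
- eyes.read_camera(name): name is "side" or "top"; returns a dict with "pixels" (400x640x3 uint8, red, green, blue), "fx", "fy", "cx", "cy" (pixels), "distortion" ([k1, k2, p1, p2, k3] as OpenCV has them; the pictures are not rectified), "extrinsics" (4x4, takes a point from world to camera coordinates). Camera axes: x right, y down, z forward; pixel columns grow to the right and rows downward; lengths in mm; the calibration is good to about 2 mm. A picture is of the moment at which its call begins. There is no depth.
- env.job_done(): hands the job in; it is judged then, once.
Trained networks look in a picture, given as the dict that the camera call returned (one of the last four; its "shot" number tells which), for a name from the list of things; names that differ only in an ending like _2 or _b are one class to them, and where a whole thing is asked for, a point or a joint stands for the part that bears it (a point fixed in the world has none). Each returns a list of dicts, best first, with "score" (0 to 1); they miss things now and then, are a little off and sometimes report something else, mostly with a low value. They report only what shows in the picture. A call takes as long as a camera call. They do not tell look-alikes from the thing itself.
- eyes.boxes_of(name, picture): "centre" ([row, column] in pixels, amid what is visible of it).
- eyes.cut_out(name, picture): "mask" (400x640 bool, what is visible of it) and "centre" ([row, column] in pixels, amid what is visible of it).
- eyes.spot_point(name, picture): "centre" ([row, column] in pixels: a listed point, or the origin of a listed thing).
The state is a dict: "t": time; "joints": joint angles; "qvel": joint speeds; "tau": joint torques, N m; "eef_pos": TCP position; "tcp_rot": TCP orientation; "ft_force": force on the tool from outside, world axes, zero at the start; "moment": the same for the moment, N m; "opening": opening from 0.0 (shut) to 1.0 (fully open); "grip_force": force on a finger pad.
Only numpy, scipy, OpenCV 4.12 (cv2) and the standard library are available. Lean on these libraries where they do the work, as an engineer would, in place of code of your own. Each camera call takes 0.05 s, during which the arm holds its last target. There are 200 camera calls.

TASK

Stand each of the three stone blocks upright in the jig over the floor strip of its own colour, square to the jig and in one close row starting at the straight stop. Then set the wooden wedge, narrow end down, in the gap left at the sloped stop and press it down until the whole row is tight and it goes no further; let go of everything.

Things in the scene. Friction and masses are not known exactly. Their poses are not given: they have to be found in the camera images.
- jig: Fixed jig: slick grey base 90 mm (x) by 236 mm (y), 12 mm thick, with a green stop 60 mm wide at each end, 40 mm above the base's floor. Row runs along y, both x sides open: grip things across x. Origin: on the table under the row, z up; floor at z = 12 mm. Straight stop (-y end): upright face at y = -85 mm. Sloped stop (+y end): face at y = 80 mm at the floor, leaning out to 90 mm at its top.
- wedge_seat (a point): Point on the jig's floor (z = 12 mm) under the middle of the driven wedge, at jig x = 0, y = 74.5 mm; jig axes. Row tight, the stones end at jig y = 59 mm: the gap for the wedge is 21 mm at the floor, 31 mm at the top, less any gaps left between stones (keep each to 2 or 3 mm, for the 14 mm tip to enter). Fully driven, the wedge's foot is about 6 mm above this point.
- swatch_basalt: Near-black strip on the jig's floor, 80 mm (x) by 42 mm (y), 1 mm thin paint: where the stone of that colour stands once the row is tight; its ends stay visible beside the stone in x. Origin: its centre, at floor height; jig axes. The strips swap places between starts: centres at jig y = -61, -13 and 35 mm.
- swatch_sandstone: Brick-red strip on the jig's floor, 80 mm (x) by 42 mm (y), 1 mm thin paint: where the stone of that colour stands once the row is tight; its ends stay visible beside the stone in x. Origin: its centre, at floor height; jig axes. The strips swap places between starts: centres at jig y = -61, -13 and 35 mm.
- swatch_limestone: Cream strip on the jig's floor, 80 mm (x) by 42 mm (y), 1 mm thin paint: where the stone of that colour stands once the row is tight; its ends stay visible beside the stone in x. Origin: its centre, at floor height; jig axes. The strips swap places between starts: centres at jig y = -61, -13 and 35 mm.
- basalt: Near-black (basalt) stone block with flat sawn faces, loose, about 0.2 kg: 44 mm along its x (the side to grip), 48 mm along its y (the side that runs along the row), 40 mm tall. Origin: centre of its underside, z up. A half turn makes no difference. Its match is swatch_basalt.
- sandstone: Brick-red (sandstone) stone block with flat sawn faces, loose, about 0.2 kg: 44 mm along its x (the side to grip), 48 mm along its y (the side that runs along the row), 40 mm tall. Origin: centre of its underside, z up. A half turn makes no difference. Its match is swatch_sandstone.
- limestone: Cream (limestone) stone block with flat sawn faces, loose, about 0.2 kg: 44 mm along its x (the side to grip), 48 mm along its y (the side that runs along the row), 40 mm tall. Origin: centre of its underside, z up. A half turn makes no difference. Its match is swatch_limestone.
- wedge: Pale waxed wood wedge, yellow top, loose, 0.1 kg, starts standing on its narrow end: 70 mm tall, 46 mm along x (parallel sides: grip near the top), along y 14 mm at the foot, 49 mm at the top, both sides sloping alike. Origin: centre of its foot. Set in the gap it hangs 5 to 35 mm too high; 5 to 15 N on its top (closed fingers) drives it until its top is 88 mm above the table.
Not all that is in view belongs to the job. Of the things that look like the sandstone, take the one that is farthest to the robot's right at the start.

How it is judged:
By the outcome, as a careful person would: the job done as asked, in the order asked, and still so for the second after the job is handed in, with the robot touching nothing.
It also fails if it takes over 96 s, if anything falls off the work surface, if the arm or the gripper's body presses on something with over 40 N, if the wrist force passes 120 N, or if a joint passes its speed limit or range.

## Working session

There is one attempt and no reset: what is moved stays moved. The work goes in short steps, Python scripts to look and compute and a shell command to move; the robot and the scene stay as the last step left them, time stands still between calls to the robot, and variables do not carry over. Pictures are saved under pics/ and viewed, at most 14 in all, crops included, and the job is handed in when it is done.

```bash
mkdir -p pics; ls
python3 - <<'E'
from cell import env, eyes
import cv2, numpy as np
for n in ("top","side"):
    p=eyes.read_camera(n); cv2.imwrite(f"pics/{n}0.png",p["pixels"][:,:,::-1])
    print(n,p["fx"],p["fy"],p["cx"],p["cy"],p["distortion"],np.round(p["extrinsics"],3).tolist())
    for k in ("jig","wedge_seat","swatch_basalt","swatch_sandstone","swatch_limestone","basalt","sandstone","limestone","wedge"):
        print(k,[(np.round(d["centre"],1).tolist(),round(d["score"],2)) for d in eyes.spot_point(k,p)])
s=env.state(); print(s, env.pinch_z)
E
```

```text
pics
top 376.92159136722904 376.92159136722904 325.2516128454018 196.7779223733478 [-0.09237996  0.          0.          0.          0.        ] [[0.209, -0.978, -0.003, -103.008], [-0.956, -0.204, -0.211, 554.232], [0.206, 0.047, -0.977, 704.403], [0.0, 0.0, 0.0, 1.0]]
jig [([189.7, 368.3], 0.64)]
wedge_seat [([176.9, 330.4], 0.89)]
swatch_basalt [([191.4, 368.4], 0.92)]
swatch_sandstone [([187.2, 349.7], 0.68)]
swatch_limestone [([199.3, 389.6], 0.66)]
basalt [([264.5, 364.5], 0.8), ([227.4, 198.3], 0.28)]
sandstone [([122.4, 397.1], 0.98), ([320.3, 354.8], 0.76), ([279.7, 444.0], 0.74)]
limestone [([225.7, 198.5], 0.75)]
wedge [([253.9, 277.4], 0.67)]
side 459.23159514476487 459.23159514476487 318.20308495621885 203.23309060022277 [-0.03733519  0.          0.          0.          0.        ] [[-0.957, -0.29, 0.002, 526.472], [-0.158, 0.517, -0.841, 135.109], [0.243, -0.805, -0.541, 1024.785], [0.0, 0.0, 0.0, 1.0]]
jig [([204.6, 304.2], 0.9)]
wedge_seat [([217.3, 293.4], 0.68), ([192.0, 319.7], 0.62)]
swatch_basalt [([201.0, 306.8], 0.76)]
swatch_sandstone [([210.7, 298.5], 0.78), 
[... 290 characters left out ...]
6)]
{'t': 1.0, 'joints': array([-1.36059959e+00,  4.90895916e-01,  1.55888476e+00, -7.08389546e-07,
        1.09169134e+00, -1.05594480e-01]), 'qvel': array([ 1.96760293e-03, -2.23677800e-03, -1.63111751e-03, -3.48044818e-04,
        5.01087228e-05, -3.09957439e-05]), 'tau': array([-1.68093011e-03, -6.12485647e+01, -2.58436435e+01,  6.92746206e-02,
        4.43996151e-02,  2.39715882e-05]), 'eef_pos': array([ 194.13584432, -594.11306947,  214.66873928]), 'tcp_rot': array([3.14147275e+00, 1.33402466e-05, 3.15791539e-01]), 'ft_force': array([-0.51411494, -0.65821788, -0.85190774]), 'moment': array([ 0.01968604,  0.03560307, -0.01029726]), 'grip_force': 0.0, 'opening': 1.0021407391258232} -18.8
```

View pics/top0.png

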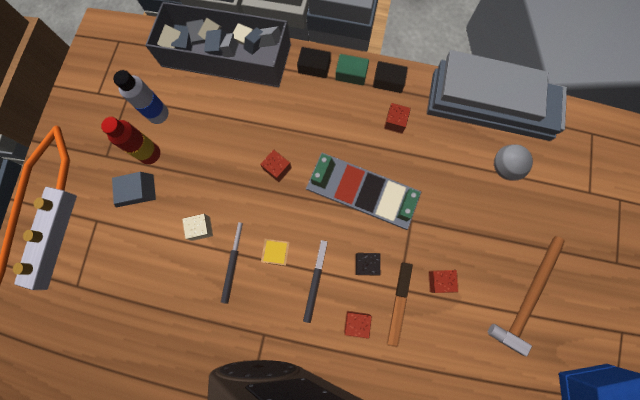

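View pics/side0.png

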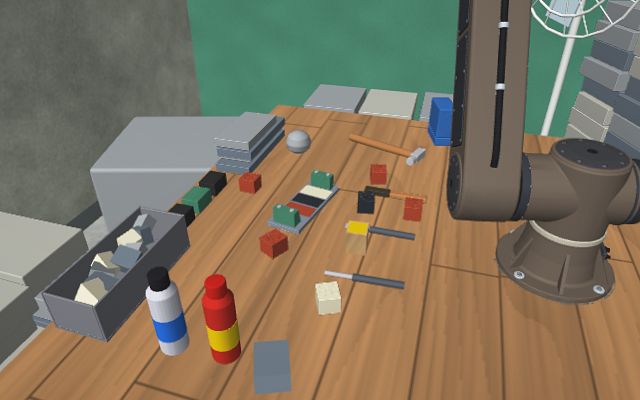

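```bash
cat > h.py <<'E'
import cv2, numpy as np
from scipy.optimize import minimize
from cell import env, eyes
S=4
def proj(p,P):
    E=p["extrinsics"]; K=np.array([[p["fx"],0,p["cx"]],[0,p["fy"],p["cy"]],[0,0,1]])
    r,_=cv2.Rodrigues(E[:3,:3].copy())
    return cv2.projectPoints(np.array(P,float),r,E[:3,3].copy(),K,np.array(p["distortion"],float))[0].reshape(-1,2)
def world(p,rc,z):
    E=np.array(p["extrinsics"]); K=np.array([[p["fx"],0,p["cx"]],[0,p["fy"],p["cy"]],[0,0,1]])
    u=cv2.undistortPoints(np.array([[[rc[1],rc[0]]]],float),K,np.array(p["distortion"],float)).ravel()
    R=E[:3,:3].T; c=-R@E[:3,3]; d=R@np.array([u[0],u[1],1]); return (c+d*(z-c[2])/d[2])[:2]
def box(a,b,h,z0=0,top=None,y0=0):
    a2,b2=top or (a,b)
    return np.array([[sx*a/2,y0+sy*b/2,z0] for sx in(-1,1) for sy in(-1,1)]+[[sx*a2/2,y0+sy*b2/2,z0+h] for sx in(-1,1) for sy in(-1,1)])
STONE=[box(44,48,40)]; WEDGE=[box(46,14,70,0,(46,49))]
JIG=[box(90,236,12),box(60,33,40,12,y0=-101.5),np.vstack([box(60,38,1,12,y0=99),box(60,28,1,51,y0=104)])]
def place(M,q):
    c,s=np.cos(q[2]),np.sin(q[2]); return [m@np.array([[c,s,0],[-s,c,0],[0,0,1]])+[q[0],q[1],q[3] if len(q)>3 else 0] for m in M]
def fit(M,views,x0,y0,z=0,yaws=np.arange(-90,90,15)):
    V=[]
    for p,m in views:
        r,c=np.nonzero(m); a,b,d,e=max(r.min()-25,0),r.max()+25,max(c.min()-25,0),c.max()+25
        V.append((p,m[a:b,d:e].astype(np.float32),a,d))
    def cost(q):
        t=0
        for p,m,a,d in V:
            im=np.zeros((m.shape[0]*S,m.shape[1]*S),np.uint8)
            for P in place(M,[*q,z]):
                uv=(proj(p,P)-[d,a]+.5)*S-.5
                cv2.fillConvexPoly(im,cv2.convexHull(np.round(uv*16).astype(np.int32)),1,shift=4)
            f=cv2.resize(im.astype(np.float32),m.shape[::-1],interpolation=cv2.INTER_AREA)
            t+=np.abs(f-m).sum()/m.sum()
        return t/len(V)
    out=[]
    for w in np.radians(yaws):
        r=minimize(cost,[x0,y0,w],method="Nelder-Mead",options=dict(initial_simplex=[[x0,y0,w],[x0+8,y0,w],[x0,y0+8,w],[x0,y0,w+.15]],xatol=.02,fatol=1e-5,maxiter=150))
        out.append((r.fun,*np.round(r.x[:2],1),round(np.degrees(r.x[2]),1)))
    return sorted(out)
E
cat > a.py <<'E'
from h import *
T=eyes.read_camera("top");D=eyes.read_camera("side")
def masks(n,p): return eyes.cut_out(n,p)
for n,M,z in (("basalt",STONE,20),("sandstone",STONE,20),("limestone",STONE,20),("wedge",WEDGE,35),("jig",JIG,10)):
    mt=masks(n,T); ms=masks(n,D)
    print(n,[(np.round(d["centre"]).tolist(),round(d["score"],2),np.round(world(T,d["centre"],z)).tolist()) for d in mt],"SIDE",[(np.round(d["centre"]).tolist(),np.round(world(D,d["centre"],z)).tolist()) for d in ms])
    for d in mt:
        w=world(T,d["centre"],z)
        if d["score"]<.4: continue
        j=[e for e in ms if np.linalg.norm(world(D,e["centre"],z)-w)<25]
        v=[(T,d["mask"])]+[(D,e["mask"]) for e in j[:1]]
        for vv in ([v] if len(v)==1 else [v,v[:1],v[1:]]):
            f=fit(M,vv,*w,yaws=np.arange(-90,90,30)); print("  ",len(vv),[tuple(map(float,np.round(x,3))) for x in f[:3]])
for k in ("wedge_seat","swatch_basalt","swatch_sandstone","swatch_limestone"):
    print(k,[[(np.round(world(p,d["centre"],12),1).tolist(),round(d["score"],2)) for d in eyes.spot_point(k,p)[:2]] for p in (T,D)])
E
time python3 a.py
```

```text
basalt [([264.0, 367.0], 0.64, [450.0, -97.0])] SIDE [([200.0, 365.0], [453.0, -106.0])]
   2 [(0.088, 451.2, -97.4, 12.2), (0.089, 451.2, -97.4, 12.1), (0.089, 451.1, -97.0, 12.2)]
   1 [(0.089, 451.5, -98.2, 10.9), (0.09, 451.9, -97.6, 10.9), (0.098, 451.0, -96.6, 11.4)]
   1 [(0.069, 450.4, -96.8, 13.5), (0.069, 450.7, -96.6, 13.1), (0.07, 450.6, -96.9, 13.1)]
sandstone [([166.0, 277.0], 0.75, [617.0, 135.0]), ([120.0, 396.0], 0.75, [778.0, -102.0]), ([323.0, 356.0], 0.65, [330.0, -97.0]), ([282.0, 445.0], 0.63, [448.0, -261.0])] SIDE [([181.0, 251.0], [781.0, -110.0]), ([214.0, 411.0], [329.0, -77.0]), ([243.0, 274.0], [615.0, 137.0]), ([174.0, 378.0], [448.0, -254.0])]
   2 [(0.1, 616.5, 136.2, -29.2), (0.101, 616.3, 136.6, -29.1), (0.102, 616.4, 136.7, -29.3)]
   1 [(0.094, 617.1, 135.9, -28.2), (0.095, 617.6, 136.1, -28.0), (0.095, 617.5, 136.8, -28.1)]
   1 [(0.053, 614.2, 138.1, -26.7), (0.053, 614.3, 138.1, -27.0), (0.059, 614.3, 138.9, -27.4)]
   2 [(0.084, 780.8, -101.5, 86.6), (0.084, 780.9, -101.5, -91.8), (0.084, 781.1, -101.6, 87.5)]
   1 [(0.068, 782.9, -101.3, -92.6
[... 1462 characters left out ...]
0.58, [599.0, -4.0])] SIDE [([212.0, 301.0], [602.0, -15.0])]
   2 [(0.961, 604.6, -59.7, -10.6), (0.961, 604.6, -60.7, -10.8), (0.961, 604.6, -61.3, -10.6)]
   1 [(1.095, 629.8, 112.0, -5.1), (1.095, 628.9, 112.1, -4.5), (1.104, 620.1, 113.4, 0.1)]
   1 [(0.652, 602.0, -59.7, -9.7), (0.653, 602.2, -59.8, -9.5), (0.654, 602.2, -59.7, -9.5)]
wedge_seat [[([628.7, 9.4], 0.57)], [([619.4, 7.1], 0.84)]]
swatch_basalt [[([607.3, -69.8], 0.58)], [([600.3, -84.4], 0.58)]]
swatch_sandstone [[([606.8, -22.4], 0.65)], [([597.1, -45.3], 0.73), ([607.5, -18.5], 0.46)]]
swatch_limestone [[([602.0, -119.2], 0.74)], [([594.8, -136.2], 0.59), ([605.4, 16.4], 0.57)]]
real	0m12.285s
user	0m9.503s
sys	0m0.200s
```

```bash
cat > j.py <<'E'
from h import *
T=eyes.read_camera("top");D=eyes.read_camera("side")
v=[]
SW=("swatch_basalt","swatch_sandstone","swatch_limestone")
for p,(r0,r1,c0,c1),(zm) in ((T,(140,240,295,435),5),(D,(160,240,260,350),6)):
    m=np.zeros((400,640),np.uint8)
    for n in ("jig",)+SW:
        for d in eyes.cut_out(n,p)[:1]: m|=d["mask"].astype(np.uint8)
    m[:r0]=0;m[r1:]=0;m[:,:c0]=0;m[:,c1:]=0
    m=cv2.morphologyEx(m,cv2.MORPH_CLOSE,np.ones((5,5),np.uint8))
    v.append((p,m>0)); print(m.sum())
Q=[]
for vv in (v,v[:1],v[1:]):
    f=fit(JIG,vv,604,-60,yaws=[-30,-20,-10,0,10]); print([tuple(map(float,np.round(x,3))) for x in f[:2]]); Q.append(f[0])
for n,y in zip(SW,(-13,35,-61)):
    for p in (T,D):
        for d in eyes.cut_out(n,p)[:1]: 
            w=world(p,d["centre"],12.5); f=fit([box(80,42,1,12)],[(p,d["mask"])],*w,yaws=[-15,0]); print(n,[float(round(x,2)) for x in f[0]])
q=[*Q[0][1:3],np.radians(Q[0][3])]
out=[]
for p,(r0,r1,c0,c1) in ((T,(140,240,295,435)),(D,(160,250,255,345))):
    im=cv2.resize(p["pixels"][r0:r1,c0:c1,::-1],None,fx=5,fy=5)
    for P in place(JIG,q):
        uv=(proj(p,P)-[c0,r0]+.5)*5
        for a,b in [(0,1),(1,3),(3,2),(2,0),(4,5),(5,7),(7,6),(6,4)] if len(P)==8 else [(0,1),(1,3),(3,2),(2,0),(12,13),(13,15),(15,14),(14,12)]:
            cv2.line(im,tuple(int(x) for x in uv[a]),tuple(int(x) for x in uv[b]),(255,0,255),1)
    out.append(im)
W=max(o.shape[1] for o in out)
for i,o in enumerate(out): cv2.imwrite(f"pics/jig{i}.png",o)
E
python3 j.py
```

```text
4494
2233
[(0.078, 605.7, -59.4, -10.3), (0.078, 605.3, -59.2, -10.0)]
[(0.063, 606.9, -60.2, -10.3), (0.063, 606.9, -59.9, -10.3)]
[(0.059, 603.7, -59.1, -9.6), (0.059, 603.4, -58.9, -9.8)]
swatch_basalt [0.05, 604.5, -75.1, -10.3]
swatch_basalt [0.13, 599.9, -72.8, -11.6]
swatch_sandstone [0.05, 613.1, -28.5, -10.4]
swatch_sandstone [0.43, 608.7, -30.6, -20.9]
swatch_limestone [0.05, 596.3, -121.9, -9.0]
swatch_limestone [0.14, 593.4, -119.9, -13.5]
```

View pics/jig0.png

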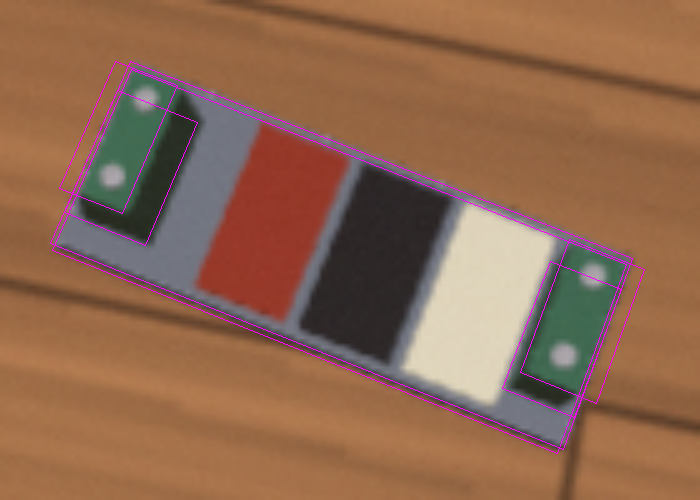

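View pics/jig1.png

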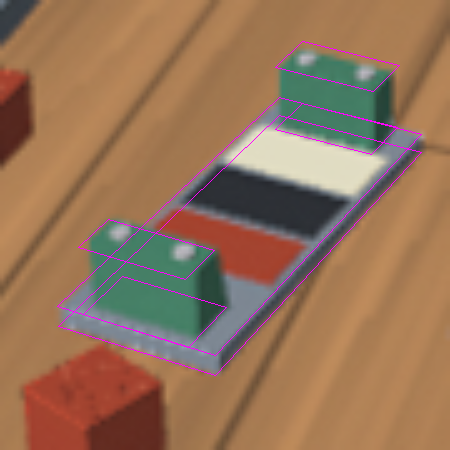

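```bash
cat > plan.py <<'E'
import sys,numpy as np,json
from cell import env
# plan.py claw n1,x,y,z,yaw[,claw] ...: rows for straight legs from the present pose
s=env.state(); p=np.array(s["eef_pos"]); yaw=np.degrees(s["tcp_rot"][2]); rows=[]
claw=float(sys.argv[1])
for a in sys.argv[2:]:
    n,x,y,z,w=map(float,a.split(",")); n=int(n); g=np.array([x,y,z]); 
    for i in range(n):
        d=(g-p)/(n-i); t=-(w-yaw)/(n-i)
        c,q=np.cos(np.radians(yaw)),np.sin(np.radians(yaw))
        A=np.array([[c,q,0],[q,-c,0],[0,0,-1]]) # rows: tool axes in world
        u=np.round(A@d/60,2); k=round(t/5,2)
        rows.append([u.tolist(),k,claw]); p=p+A.T@(u*60); yaw-=5*k
for i in range(0,len(rows),10): print(json.dumps(rows[i:i+10]).replace(" ",""))
E
python3 plan.py -1 10,520,-150,200,66 10,450,268,130,113
```

```text
[[[0.75,-0.53,0.02],-0.96,-1.0],[[0.79,-0.47,0.02],-0.96,-1.0],[[0.82,-0.4,0.03],-0.96,-1.0],[[0.86,-0.33,0.02],-0.96,-1.0],[[0.88,-0.26,0.03],-0.96,-1.0],[[0.9,-0.19,0.02],-0.96,-1.0],[[0.91,-0.11,0.03],-0.96,-1.0],[[0.92,-0.03,0.02],-0.95,-1.0],[[0.92,0.04,0.03],-0.96,-1.0],[[0.91,0.11,0.02],-0.95,-1.0]]
[[[0.59,-0.39,0.12],-0.94,-1.0],[[0.62,-0.34,0.12],-0.94,-1.0],[[0.64,-0.29,0.12],-0.94,-1.0],[[0.67,-0.23,0.12],-0.94,-1.0],[[0.68,-0.18,0.12],-0.94,-1.0],[[0.7,-0.12,0.11],-0.94,-1.0],[[0.7,-0.07,0.12],-0.94,-1.0],[[0.71,-0.01,0.11],-0.94,-1.0],[[0.7,0.05,0.12],-0.94,-1.0],[[0.7,0.11,0.11],-0.94,-1.0]]
```

```bash
python3 -m inch '[[[0.75,-0.53,0.02],-0.96,-1],[[0.79,-0.47,0.02],-0.96,-1],[[0.82,-0.4,0.03],-0.96,-1],[[0.86,-0.33,0.02],-0.96,-1],[[0.88,-0.26,0.03],-0.96,-1],[[0.9,-0.19,0.02],-0.96,-1],[[0.91,-0.11,0.03],-0.96,-1],[[0.92,-0.03,0.02],-0.95,-1],[[0.92,0.04,0.03],-0.96,-1],[[0.91,0.11,0.02],-0.95,-1]]'; python3 -m inch '[[[0.59,-0.39,0.12],-0.94,-1],[[0.62,-0.34,0.12],-0.94,-1],[[0.64,-0.29,0.12],-0.94,-1],[[0.67,-0.23,0.12],-0.94,-1],[[0.68,-0.18,0.12],-0.94,-1],[[0.7,-0.12,0.11],-0.94,-1],[[0.7,-0.07,0.12],-0.94,-1],[[0.71,-0.01,0.11],-0.94,-1],[[0.7,0.05,0.12],-0.94,-1],[[0.7,0.11,0.11],-0.94,-1]]'
python3 plan.py -1 10,450.5,268,8,113
```

```text
t: 4.05
eef_pos: [520.8, -148.1, 200.4]
tcp_rot: [3.141, 0.0, 1.155]
ft_force: [0.9, -1.4, 0.6]
opening: 0.998
grip_force: 0.0
t: 5.3
eef_pos: [449.7, 269.7, 129.9]
tcp_rot: [3.141, 0.0, 1.975]
ft_force: [0.0, -0.6, 0.1]
opening: 1.0
grip_force: 0.0
[[[-0.0,0.0,0.2],0.0,-1.0],[[-0.0,0.0,0.2],0.0,-1.0],[[-0.0,0.0,0.2],0.0,-1.0],[[-0.0,0.0,0.2],0.0,-1.0],[[-0.01,0.0,0.21],0.01,-1.0],[[-0.0,0.0,0.2],0.0,-1.0],[[-0.01,0.0,0.21],0.01,-1.0],[[-0.0,0.0,0.2],0.0,-1.0],[[-0.01,0.0,0.21],0.01,-1.0],[[-0.0,0.0,0.2],0.0,-1.0]]
```

```bash
python3 -m inch '[[[-0.02,0,0.5],0,-1],[[0,0,0.5],0,-1],[[0,0,0.5],0,-1],[[0,0,0.4],0,-1],[[0,0,0.13],0,-1],[[0,0,0],0,1],[[0,0,0],0,1],[[0,0,0],0,1],[[0,0,0],0,1],[[0,0,0],0,1]]'; python3 -m inch '[[[0,0,0],0,1],[[0,0,0],0,1],[[0,0,-0.3],0,1],[[0,0,-0.5],0,1],[[0,0,-0.6],0,1],[[0,0,-0.6],0,1],[[0,0,0],0,1],[[0,0,0],0,1],[[0,0,0],0,1],[[0,0,0],0,1]]'
python3 - <<'E'
import numpy as np
a=np.radians(-10.2)
for o in ((605,-60.5),):
  for y in (-61,-13,35,74.5,-57,-9,39,-54,-6,42): print(y,np.round([o[0]-np.sin(a)*y,o[1]+np.cos(a)*y],1))
E
```

```text
t: 6.55
eef_pos: [450.5, 267.2, 8.4]
tcp_rot: [3.141, 0.0, 1.972]
ft_force: [0.3, -0.3, -0.4]
opening: 0.534
grip_force: 0.0
t: 7.8
eef_pos: [450.1, 267.0, 127.2]
tcp_rot: [-3.14, 0.0, 1.972]
ft_force: [0.1, 0.2, -2.3]
opening: 0.468
grip_force: 29.7
-61 [ 594.2 -120.5]
-13 [602.7 -73.3]
35 [611.2 -26.1]
74.5 [618.2  12.8]
-57 [ 594.9 -116.6]
-9 [603.4 -69.4]
39 [611.9 -22.1]
-54 [ 595.4 -113.6]
-6 [603.9 -66.4]
42 [612.4 -19.2]
```

```bash
python3 plan.py 1 10,595.8,-111.7,110,79.8
```

```text
[[[-0.68,-0.02,0.03],0.66,1.0],[[-0.68,0.02,0.03],0.66,1.0],[[-0.67,0.05,0.03],0.66,1.0],[[-0.67,0.09,0.03],0.67,1.0],[[-0.66,0.13,0.03],0.66,1.0],[[-0.65,0.17,0.03],0.67,1.0],[[-0.64,0.21,0.03],0.66,1.0],[[-0.63,0.25,0.03],0.67,1.0],[[-0.62,0.28,0.02],0.66,1.0],[[-0.6,0.32,0.03],0.67,1.0]]
```

```bash
python3 -m inch '[[[-0.68,-0.02,0.03],0.66,1],[[-0.68,0.02,0.03],0.66,1],[[-0.67,0.05,0.03],0.66,1],[[-0.67,0.09,0.03],0.67,1],[[-0.66,0.13,0.03],0.66,1],[[-0.65,0.17,0.03],0.67,1],[[-0.64,0.21,0.03],0.66,1],[[-0.63,0.25,0.03],0.67,1],[[-0.62,0.28,0.02],0.66,1],[[-0.6,0.32,0.03],0.67,1]]'
python3 - <<'E'
from h import *
s=env.state(); print(s["eef_pos"],np.degrees(s["tcp_rot"]))
E
python3 plan.py 1 10,595.8,-111.7,22,79.8
```

```text
t: 9.05
eef_pos: [596.5, -112.9, 110.1]
tcp_rot: [-3.141, -0.0, 1.391]
ft_force: [0.5, 0.8, -2.3]
opening: 0.461
grip_force: 29.7
[ 596.53735536 -112.91320687  110.11781213] [-1.79948639e+02 -2.35305638e-03  7.96777957e+01]
[[[0.0,-0.0,0.15],-0.0,1.0],[[0.0,-0.0,0.15],-0.0,1.0],[[0.0,-0.0,0.15],-0.0,1.0],[[0.0,-0.0,0.15],-0.0,1.0],[[0.0,-0.0,0.14],-0.0,1.0],[[0.0,-0.0,0.15],-0.0,1.0],[[0.0,-0.0,0.14],-0.01,1.0],[[0.01,-0.01,0.15],-0.0,1.0],[[0.0,-0.0,0.14],-0.01,1.0],[[0.01,-0.01,0.15],-0.0,1.0]]
```

```bash
python3 -m inch '[[[0.02,-0.02,0.3],0,1],[[0,0,0.3],0,1],[[0,0,0.3],0,1],[[0,0,0.25],0,1],[[0,0,0.15],0,1],[[0,0,0.1],0,1],[[0,0,0],0,1],[[0,0,0],0,1],[[0,0,0],0,1],[[0,0,0],0,1]]'
python3 - <<'E'
from h import *
T=eyes.read_camera("top");D=eyes.read_camera("side")
a=cv2.resize(T["pixels"][140:240,295:435,::-1],None,fx=4,fy=4,interpolation=cv2.INTER_CUBIC)
b=cv2.resize(D["pixels"][150:250,255:345,::-1],None,fx=4,fy=4,interpolation=cv2.INTER_CUBIC)
cv2.imwrite("pics/c1.png",cv2.resize(np.hstack([a,b]),None,fx=.85,fy=.85))
E
```

```text
t: 10.3
eef_pos: [595.5, -110.3, 27.1]
tcp_rot: [3.141, 0.0, 1.393]
ft_force: [0.3, -0.8, -3.3]
opening: 0.461
grip_force: 29.7
```

View pics/c1.png

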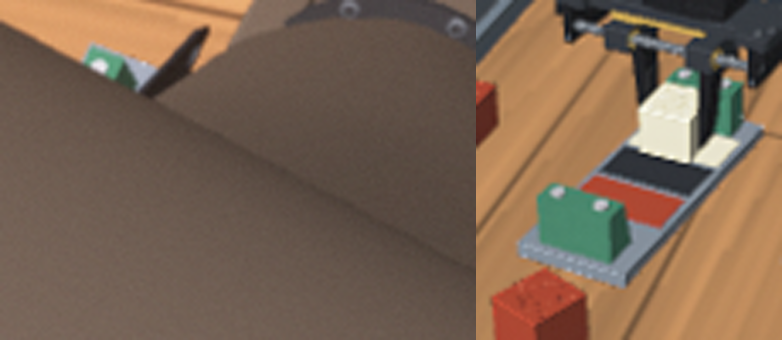

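```bash
python3 -m inch '[[[0,0,0.05],0,1],[[0,0,0.04],0,1],[[0,0,0],0,1],[[-0.02,0,0],0,1],[[-0.02,0,0],0,1],[[-0.02,0,0],0,1],[[-0.02,0,0],0,1],[[-0.02,0,0],0,1],[[-0.02,0,0],0,1],[[0,0,0],0,1]]'
```

```text
t: 11.65
eef_pos: [594.1, -117.4, 21.4]
tcp_rot: [3.142, 0.0, 1.393]
ft_force: [-0.5, -0.0, -0.9]
opening: 0.46
grip_force: 29.7
```

```bash
python3 -m inch '[[[-0.02,0,0],0,1],[[-0.02,0,0],0,1],[[-0.01,0,0],0,1],[[-0.01,0,0],0,1],[[0,0,0],0,1],[[0,0,0],0,1],[[0,0,0],0,1],[[0,0,0],0,1],[[0,0,0],0,1],[[0,0,0],0,1]]'
```

```text
t: 12.9
eef_pos: [593.4, -120.8, 21.4]
tcp_rot: [-3.142, 0.0, 1.393]
ft_force: [0.2, -0.3, -2.1]
opening: 0.461
grip_force: 29.7
```

```bash
python3 -m inch '[[[-0.02,0,0],0,1],[[-0.02,0,0],0,1],[[-0.01,0,0],0,1],[[0,0,0],0,1],[[0,0,0],0,1],[[0,0,0],0,1],[[0,0,0],0,1],[[0,0,0],0,1],[[0,0,0],0,1],[[0,0,0],0,1]]'
```

```text
t: 14.15
eef_pos: [593.1, -123.0, 21.5]
tcp_rot: [3.141, -0.001, 1.392]
ft_force: [2.3, 6.4, -2.5]
opening: 0.461
grip_force: 29.6
```

```bash
python3 -m inch '[[[0,0,0.02],0,1],[[0,0,0],0,-1],[[0,0,0],0,-1],[[0,0,0],0,-1],[[0,0,-0.2],0,-1],[[0,0,-0.5],0,-1],[[0,0,-0.6],0,-1],[[0,0,-0.6],0,-1],[[0,0,0],0,-1],[[0,0,0],0,-1]]'; python3 plan.py -1 5,451.2,-97.6,70,102.2 3,451.2,-97.6,8,102.2
```

```text
t: 15.4
eef_pos: [592.6, -123.7, 134.3]
tcp_rot: [-3.142, 0.0, 1.393]
ft_force: [0.1, -0.3, 0.2]
opening: 1.003
grip_force: 0.0
[[[0.0,-0.48,0.21],-0.9,-1.0],[[0.04,-0.48,0.22],-0.9,-1.0],[[0.08,-0.47,0.21],-0.89,-1.0],[[0.11,-0.47,0.22],-0.9,-1.0],[[0.15,-0.45,0.21],-0.89,-1.0],[[0.0,-0.0,0.34],-0.0,-1.0],[[0.0,-0.0,0.35],-0.0,-1.0],[[0.0,-0.0,0.34],-0.0,-1.0]]
```

```bash
python3 -m inch '[[[0,-0.48,0.2],-0.9,-1],[[0.04,-0.48,0.2],-0.9,-1],[[0.08,-0.47,0.2],-0.89,-1],[[0.11,-0.47,0.2],-0.9,-1],[[0.15,-0.45,0.2],-0.89,-1],[[0,0,0.3],0,-1],[[0,0,0.3],0,-1],[[0,0,0.3],0,-1],[[0,0,0.2],0,-1],[[0,0,0],0,-1]]'; python3 -m inch '[[[0,0,0],0,1],[[0,0,0],0,1],[[0,0,0],0,1],[[0,0,0],0,1],[[0,0,0],0,1],[[0,0,0],0,1],[[0,0,0],0,1],[[0,0,-0.3],0,1],[[0,0,-0.7],0,1],[[0,0,-0.7],0,1]]'
python3 plan.py 1 6,605.1,-64.1,110,79.8
```

```text
t: 16.65
eef_pos: [451.0, -97.6, 7.3]
tcp_rot: [-3.14, -0.001, 1.784]
ft_force: [-0.1, 0.8, 0.2]
opening: 1.0
grip_force: 0.0
t: 17.9
eef_pos: [451.2, -97.6, 111.0]
tcp_rot: [-3.141, -0.001, 1.784]
ft_force: [0.6, 0.3, -2.1]
opening: 0.46
grip_force: 29.9
[[[0.0,0.44,0.0],0.75,1.0],[[0.03,0.44,0.0],0.75,1.0],[[0.06,0.43,0.0],0.74,1.0],[[0.08,0.43,0.01],0.75,1.0],[[0.12,0.42,0.0],0.74,1.0],[[0.14,0.41,0.01],0.75,1.0]]
```

```bash
python3 -m inch '[[[0,0.44,0],0.75,1],[[0.03,0.44,0],0.75,1],[[0.06,0.43,0],0.74,1],[[0.07,0.42,0.01],0.75,1],[[0.1,0.41,0],0.74,1],[[0.12,0.4,0.01],0.75,1],[[0,0,0],0,1],[[0,0,0],0,1],[[0,0,0.5],0,1],[[0,0,0.5],0,1]]'; python3 plan.py 1 5,603.3,-66,20.8,79.8
```

```text
t: 19.15
eef_pos: [602.6, -67.1, 48.7]
tcp_rot: [3.141, 0.0, 1.393]
ft_force: [0.3, 0.3, -1.4]
opening: 0.462
grip_force: 29.9
[[[0.0,0.0,0.09],0.0,1.0],[[0.01,0.0,0.09],0.0,1.0],[[0.0,0.0,0.1],0.0,1.0],[[0.01,0.0,0.09],0.0,1.0],[[0.0,0.01,0.1],0.0,1.0]]
```

```bash
python3 -m inch '[[[0,0,0.2],0,1],[[0,0,0.15],0,1],[[0,0,0.07],0,1],[[0,0,0],0,1],[[-0.03,0,0],0,1],[[-0.02,0,0],0,1],[[-0.02,0,0],0,1],[[-0.02,0,0],0,1],[[0,0,0],0,1],[[0,0,0],0,1]]'
```

```text
t: 20.4
eef_pos: [602.3, -72.2, 23.8]
tcp_rot: [-3.142, 0.0, 1.393]
ft_force: [-0.2, -0.2, -2.2]
opening: 0.462
grip_force: 29.9
```

```bash
python3 -m inch '[[[0,0,0.03],0,1],[[0,0,0.02],0,1],[[-0.02,0,0],0,1],[[-0.02,0,0],0,1],[[-0.01,0,0],0,1],[[-0.01,0,0],0,1],[[0,0,0],0,1],[[0,0,0],0,1],[[0,0,0],0,1],[[0,0,0],0,1]]'
```

```text
t: 21.65
eef_pos: [601.9, -75.1, 20.9]
tcp_rot: [3.141, -0.0, 1.393]
ft_force: [2.1, 6.5, -2.4]
opening: 0.466
grip_force: 29.9
```

```bash
python3 -m inch '[[[-0.02,0,0],0,1],[[-0.01,0,0],0,1],[[0,0,0.02],0,1],[[0,0,0],0,-1],[[0,0,0],0,-1],[[0,0,0],0,-1],[[0,0,-0.3],0,-1],[[0,0,-0.6],0,-1],[[0,0,-0.8],0,-1],[[0,0,0],0,-1]]'; python3 plan.py -1 8,448.2,-256.6,60,101
```

```text
t: 22.9
eef_pos: [603.0, -78.0, 126.3]
tcp_rot: [3.134, 0.001, 1.393]
ft_force: [-0.1, -0.4, -1.1]
opening: 0.998
grip_force: 0.0
[[[-0.42,-0.25,0.14],-0.53,-1.0],[[-0.41,-0.27,0.14],-0.53,-1.0],[[-0.4,-0.29,0.14],-0.53,-1.0],[[-0.39,-0.31,0.14],-0.53,-1.0],[[-0.37,-0.32,0.14],-0.53,-1.0],[[-0.35,-0.34,0.13],-0.53,-1.0],[[-0.34,-0.36,0.14],-0.53,-1.0],[[-0.32,-0.38,0.13],-0.53,-1.0]]
```

```bash
python3 -m inch '[[[-0.42,-0.25,0.14],-0.53,-1],[[-0.41,-0.27,0.14],-0.53,-1],[[-0.4,-0.29,0.14],-0.53,-1],[[-0.39,-0.31,0.14],-0.53,-1],[[-0.37,-0.32,0.14],-0.53,-1],[[-0.35,-0.34,0.13],-0.53,-1],[[-0.34,-0.36,0.14],-0.53,-1],[[-0.32,-0.38,0.13],-0.53,-1],[[0,0,0],0,-1],[[0,0,0],0,-1]]'
python3 - <<'E'
from h import *
print(env.state()["eef_pos"])
p=eyes.read_camera("top"); cv2.imwrite("pics/c2.png",cv2.resize(p["pixels"][140:320,300:480,::-1],None,fx=3.3,fy=3.3,interpolation=cv2.INTER_CUBIC))
E
```

```text
t: 24.15
eef_pos: [446.7, -255.9, 55.8]
tcp_rot: [3.141, 0.0, 1.762]
ft_force: [-0.3, 0.4, -0.2]
opening: 1.003
grip_force: 0.0
[ 446.70307487 -255.94822036   55.82649698]
```

View pics/c2.png

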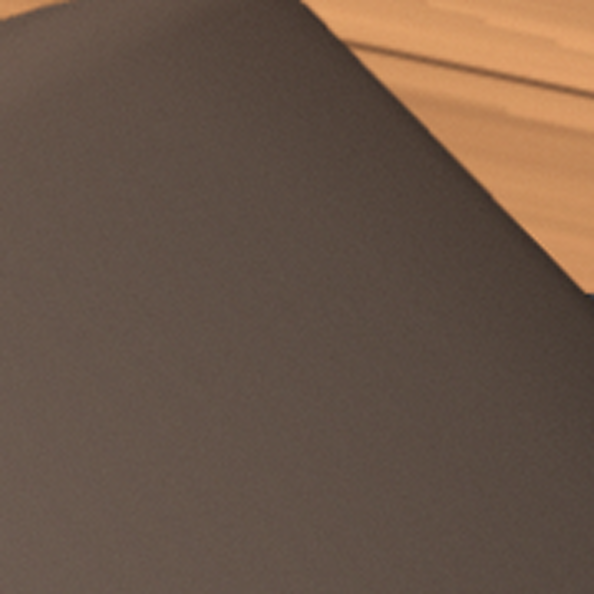

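The arm hides everything from the top camera here. I'll descend and grip the sandstone.

```bash
python3 -m inch '[[[-0.01,0.02,0.3],0,-1],[[0,0,0.3],0,-1],[[0,0,0.2],0,-1],[[0,0,0],0,1],[[0,0,0],0,1],[[0,0,0],0,1],[[0,0,0],0,1],[[0,0,0],0,1],[[0,0,0],0,1],[[0,0,0],0,1]]'; python3 -m inch '[[[0,0,-0.3],0,1],[[0,0,-0.6],0,1],[[0,0,-0.9],0,1],[[0,0,0],0,1],[[0,0,0],0,1],[[0,0,0],0,1],[[0,0,0],0,1],[[0,0,0],0,1],[[0,0,0],0,1],[[0,0,0],0,1]]'
python3 plan.py 1 10,612,-18,112,79.8
```

```text
t: 25.45
eef_pos: [447.7, -256.6, 7.7]
tcp_rot: [3.142, 0.0, 1.763]
ft_force: [-0.7, 0.2, 2.7]
opening: 0.464
grip_force: 29.5
t: 26.7
eef_pos: [447.7, -256.5, 115.6]
tcp_rot: [-3.142, 0.0, 1.763]
ft_force: [0.7, -0.2, -3.3]
opening: 0.463
grip_force: 29.5
[[[0.34,0.34,0.01],0.42,1.0],[[0.35,0.33,0.01],0.42,1.0],[[0.36,0.32,0.0],0.42,1.0],[[0.37,0.31,0.01],0.43,1.0],[[0.39,0.29,0.0],0.42,1.0],[[0.4,0.28,0.01],0.43,1.0],[[0.4,0.26,0.0],0.42,1.0],[[0.42,0.25,0.01],0.43,1.0],[[0.42,0.23,0.0],0.42,1.0],[[0.43,0.21,0.01],0.43,1.0]]
```

```bash
python3 -m inch '[[[0.34,0.34,0.01],0.42,1],[[0.35,0.33,0.01],0.42,1],[[0.36,0.32,0],0.42,1],[[0.37,0.31,0.01],0.43,1],[[0.39,0.29,0],0.42,1],[[0.4,0.28,0.01],0.43,1],[[0.4,0.26,0],0.42,1],[[0.42,0.25,0.01],0.43,1],[[0.42,0.23,0],0.42,1],[[0.43,0.21,0.01],0.43,1]]'; python3 -m inch '[[[0,0,0],0,1],[[0,0,0.5],0,1],[[0,0,0.5],0,1],[[0,0,0.3],0,1],[[0,0,0.1],0,1],[[0,0,0.06],0,1],[[0,0,0],0,1],[[-0.02,0,0],0,1],[[-0.02,0,0],0,1],[[-0.02,0,0],0,1]]'
```

```text
t: 27.95
eef_pos: [612.2, -17.2, 112.0]
tcp_rot: [3.142, 0.0, 1.392]
ft_force: [-1.1, -0.0, -2.3]
opening: 0.465
grip_force: 29.5
t: 29.2
eef_pos: [611.1, -21.7, 24.6]
tcp_rot: [3.141, 0.0, 1.393]
ft_force: [0.1, -0.1, -2.5]
opening: 0.464
grip_force: 29.5
```

```bash
python3 -m inch '[[[0,0,0.05],0,1],[[0,0,0],0,1],[[-0.02,0,0],0,1],[[-0.02,0,0],0,1],[[-0.02,0,0],0,1],[[-0.01,0,0],0,1],[[-0.01,0,0],0,1],[[0,0,0],0,1],[[0,0,0],0,1],[[0,0,0],0,1]]'
```

```text
t: 30.45
eef_pos: [610.3, -25.8, 21.5]
tcp_rot: [3.141, -0.0, 1.393]
ft_force: [1.1, 5.1, -2.3]
opening: 0.468
grip_force: 29.5
```

```bash
python3 -m inch '[[[-0.02,0,0],0,1],[[-0.02,0,0],0,1],[[0,0,0.02],0,1],[[0,0,0],0,-1],[[0,0,0],0,-1],[[0,0,0],0,-1],[[0,0,-0.4],0,-1],[[0,0,-0.8],0,-1],[[0,0,-0.9],0,-1],[[0,0,-0.2],0,-1]]'; python3 plan.py -1 8,433.8,87.8,140,94.5
```

```text
t: 31.7
eef_pos: [610.9, -29.0, 161.8]
tcp_rot: [3.136, 0.0, 1.393]
ft_force: [-0.5, -0.6, 0.4]
opening: 1.0
grip_force: 0.0
[[[0.17,-0.41,0.05],-0.37,-1.0],[[0.19,-0.4,0.04],-0.37,-1.0],[[0.2,-0.39,0.05],-0.37,-1.0],[[0.21,-0.39,0.04],-0.37,-1.0],[[0.23,-0.38,0.05],-0.37,-1.0],[[0.24,-0.37,0.04],-0.36,-1.0],[[0.25,-0.37,0.05],-0.37,-1.0],[[0.25,-0.35,0.04],-0.36,-1.0]]
```

```bash
python3 -m inch '[[[0.17,-0.41,0.05],-0.37,-1],[[0.19,-0.4,0.04],-0.37,-1],[[0.2,-0.39,0.05],-0.37,-1],[[0.21,-0.39,0.04],-0.37,-1],[[0.23,-0.38,0.05],-0.37,-1],[[0.24,-0.37,0.04],-0.36,-1],[[0.25,-0.37,0.05],-0.37,-1],[[0.25,-0.35,0.04],-0.36,-1],[[0,0,0],0,-1],[[0,0,0],0,-1]]'
python3 - <<'E'
from h import *
T=eyes.read_camera("top");D=eyes.read_camera("side")
a=cv2.resize(T["pixels"][140:240,295:435,::-1],None,fx=4,fy=4,interpolation=cv2.INTER_CUBIC)
b=cv2.resize(D["pixels"][150:250,255:345,::-1],None,fx=4,fy=4,interpolation=cv2.INTER_CUBIC)
cv2.imwrite("pics/c3.png",cv2.resize(np.hstack([a,b]),None,fx=.85,fy=.85))
for n in ("limestone","basalt","sandstone"):
  for k,p in (("T",T),("S",D)):
    for d in eyes.cut_out(n,p):
        w=world(p,d["centre"],32)
        if abs(w[0]-603)<25 and -150<w[1]<10:
            f=fit(STONE,[(p,d["mask"])],*w,z=12,yaws=[-10,80]); print(n,k,[tuple(map(float,np.round(x,2))) for x in f])
E
```

```text
t: 32.95
eef_pos: [433.7, 87.6, 136.5]
tcp_rot: [3.141, 0.0, 1.649]
ft_force: [0.5, -0.3, 0.5]
opening: 1.0
grip_force: 0.0
limestone T [(0.08, 594.1, -121.8, -12.1), (0.1, 594.0, -121.5, 81.1)]
limestone S [(0.59, 588.8, -127.7, 109.0), (0.59, 588.2, -132.0, 18.4)]
basalt T [(0.06, 603.3, -74.8, -10.2), (0.16, 602.8, -74.4, 83.7)]
basalt S [(0.48, 598.9, -80.6, 4.6), (0.48, 600.3, -80.9, 95.3)]
sandstone S [(0.22, 608.5, -25.3, -1.7), (0.23, 608.8, -25.6, 94.5)]
```

View pics/c3.png

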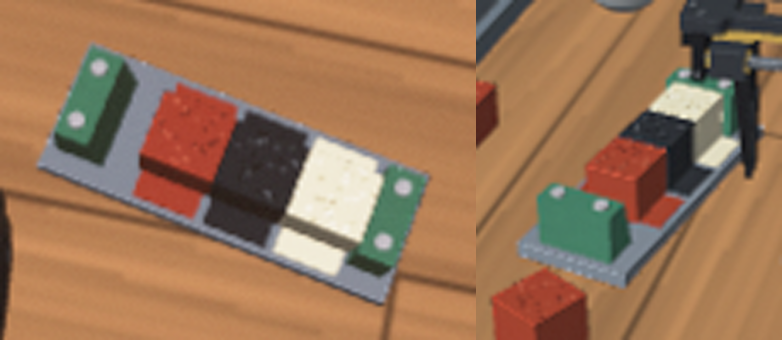

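```bash
python3 -m inch '[[[0,0,0.5],0,-1],[[0,0,0.5],0,-1],[[0,0,0.4],0,-1],[[0,0,0.14],0,-1],[[0,0,0],0,1],[[0,0,0],0,1],[[0,0,0],0,1],[[0,0,0],0,1],[[0,0,0],0,1],[[0,0,0],0,1]]'; python3 -m inch '[[[0,0,0],0,1],[[0,0,-0.3],0,1],[[0,0,-0.7],0,1],[[0,0,-0.9],0,1],[[0,0,0],0,1],[[0,0,0],0,1],[[0,0,0],0,1],[[0,0,0],0,1],[[0,0,0],0,1],[[0,0,0],0,1]]'
python3 plan.py 1 8,617.3,11.3,160,79.8
```

```text
t: 34.6
eef_pos: [433.0, 87.8, 44.3]
tcp_rot: [3.141, 0.0, 1.649]
ft_force: [-0.4, -0.3, 2.4]
opening: 0.48
grip_force: 30.0
t: 35.85
eef_pos: [432.9, 87.9, 158.0]
tcp_rot: [-3.141, 0.0, 1.649]
ft_force: [0.6, 0.4, -0.9]
opening: 0.481
grip_force: 30.0
[[[-0.19,0.37,-0.0],0.37,1.0],[[-0.18,0.38,-0.0],0.37,1.0],[[-0.16,0.38,-0.01],0.37,1.0],[[-0.15,0.39,-0.0],0.37,1.0],[[-0.14,0.39,-0.01],0.36,1.0],[[-0.13,0.4,-0.0],0.37,1.0],[[-0.12,0.4,-0.01],0.36,1.0],[[-0.1,0.4,-0.0],0.37,1.0]]
```

```bash
python3 -m inch '[[[-0.19,0.37,0],0.37,1],[[-0.18,0.38,0],0.37,1],[[-0.16,0.38,-0.01],0.37,1],[[-0.15,0.39,0],0.37,1],[[-0.14,0.39,-0.01],0.36,1],[[-0.13,0.4,0],0.37,1],[[-0.12,0.4,-0.01],0.36,1],[[-0.1,0.4,0],0.37,1],[[0,0,0.4],0,1],[[0,0,0.4],0,1]]'
python3 - <<'E'
from h import *
print(env.state()["eef_pos"])
D=eyes.read_camera("side")
cv2.imwrite("pics/c4.png",cv2.resize(D["pixels"][130:250,235:355,::-1],None,fx=5,fy=5,interpolation=cv2.INTER_CUBIC))
E
```

```text
t: 37.1
eef_pos: [617.6, 11.0, 111.2]
tcp_rot: [3.142, 0.0, 1.392]
ft_force: [0.0, 0.8, -1.0]
opening: 0.48
grip_force: 30.0
[617.64514978  10.95701716 111.17370571]
```

View pics/c4.png

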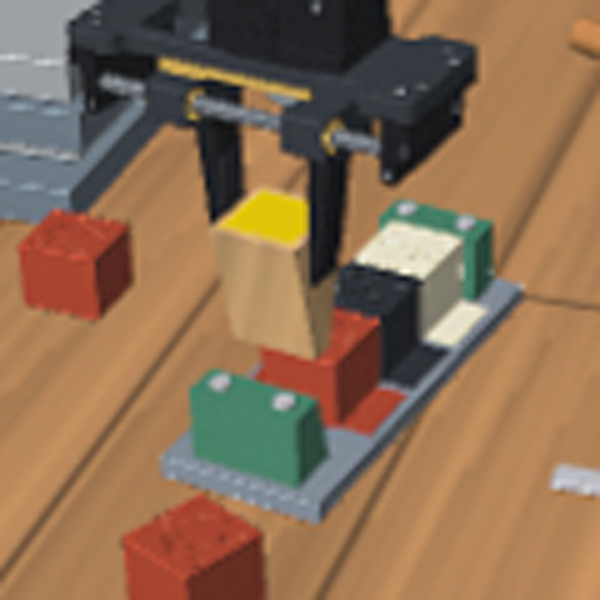

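```bash
python3 -m inch '[[[0,0,0.15],0,1],[[0,0,0.15],0,1],[[0,0,0.1],0,1],[[0,0,0.05],0,1],[[0,0,0.05],0,1],[[0,0,0.05],0,1],[[0,0,0],0,1],[[0,0,0],0,1],[[0,0,0],0,1],[[0,0,0],0,1]]'
```

```text
t: 38.4
eef_pos: [617.6, 11.1, 79.1]
tcp_rot: [3.141, 0.0, 1.393]
ft_force: [-1.0, 0.5, -1.0]
opening: 0.483
grip_force: 30.0
```

Free so far; lower in small steps.

```bash
python3 -m inch '[[[0,0,0.02],0,1],[[0,0,0.02],0,1],[[0,0,0.02],0,1],[[0,0,0.02],0,1],[[0,0,0.02],0,1],[[0,0,0.02],0,1],[[0,0,0],0,1],[[0,0,0],0,1],[[0,0,0],0,1],[[0,0,0],0,1]]'
```

```text
t: 39.65
eef_pos: [617.6, 11.1, 71.9]
tcp_rot: [3.141, 0.0, 1.393]
ft_force: [-0.9, 0.7, -0.5]
opening: 0.484
grip_force: 30.0
```

```bash
python3 -m inch '[[[0,0,0.02],0,1],[[0,0,0.02],0,1],[[0,0,0.02],0,1],[[0,0,0.02],0,1],[[0,0,0],0,1],[[0,0,0],0,1],[[0,0,0],0,1],[[0,0,0],0,1],[[0,0,0],0,1],[[0,0,0],0,1]]'
```

```text
t: 40.9
eef_pos: [617.5, 11.1, 67.0]
tcp_rot: [-3.142, 0.0, 1.393]
ft_force: [0.4, -0.1, -0.6]
opening: 0.482
grip_force: 30.0
```

```bash
python3 -m inch '[[[0,0,0.02],0,1],[[0,0,0.01],0,1],[[0,0,0.01],0,1],[[0,0,0],0,1],[[0,0,0],0,1],[[0,0,0],0,1],[[0,0,0],0,1],[[0,0,0],0,1],[[0,0,0],0,1],[[0,0,0],0,1]]'
```

```text
t: 42.15
eef_pos: [617.6, 11.1, 64.6]
tcp_rot: [3.142, 0.0, 1.393]
ft_force: [0.5, 0.3, -1.4]
opening: 0.479
grip_force: 30.0
```

```bash
python3 -m inch '[[[0,0,0],0,-1],[[0,0,0],0,-1],[[0,0,0],0,-1],[[0,0,0],0,-1],[[0,0,-0.3],0,-1],[[0,0,-0.5],0,-1],[[0,0,0],0,1],[[0,0,0],0,1],[[0,0,0],0,1],[[0,0,0],0,1]]';  python3 -m inch '[[[0,0,0],0,1],[[0,0,0],0,1],[[0,0,0],0,1],[[0,0,0],0,1],[[0,0,0],0,1],[[0,0,0.05],0,1],[[0,0,0.05],0,1],[[0,0,0.05],0,1],[[0,0,0],0,1],[[0,0,0],0,1]]'
```

```text
t: 43.4
eef_pos: [617.3, 11.2, 112.0]
tcp_rot: [-3.141, 0.0, 1.393]
ft_force: [1.1, -0.5, -1.4]
opening: 0.637
grip_force: 0.0
t: 44.65
eef_pos: [617.6, 11.1, 103.6]
tcp_rot: [3.142, 0.0, 1.393]
ft_force: [0.3, 0.7, 0.0]
opening: 0.009
grip_force: 0.0
```

```bash
python3 -m inch '[[[0,0,0.05],0,1],[[0,0,0.04],0,1],[[0,0,0.03],0,1],[[0,0,0.02],0,1],[[0,0,0.02],0,1],[[0,0,0.02],0,1],[[0,0,0],0,1],[[0,0,0],0,1],[[0,0,0],0,1],[[0,0,0],0,1]]'
```

```text
t: 45.9
eef_pos: [617.5, 11.1, 92.8]
tcp_rot: [3.142, 0.0, 1.393]
ft_force: [0.0, -0.9, 0.4]
opening: 0.006
grip_force: 0.0
```

```bash
python3 -m inch '[[[0,0,0.02],0,1],[[0,0,0.02],0,1],[[0,0,0.02],0,1],[[0,0,0.01],0,1],[[0,0,0],0,1],[[0,0,0],0,1],[[0,0,0],0,1],[[0,0,0],0,1],[[0,0,0],0,1],[[0,0,0],0,1]]'
```

```text
t: 47.15
eef_pos: [617.6, 11.1, 88.6]
tcp_rot: [3.142, 0.0, 1.393]
ft_force: [-0.4, 0.1, 0.5]
opening: 0.006
grip_force: 0.0
```

```bash
python3 -m inch '[[[0,0,0.01],0,1],[[0,0,0.01],0,1],[[0,0,0.01],0,1],[[0,0,0.01],0,1],[[0,0,0],0,1],[[0,0,0],0,1],[[0,0,0],0,1],[[0,0,0],0,1],[[0,0,0],0,1],[[0,0,0],0,1]]'
```

```text
t: 48.4
eef_pos: [618.0, 11.0, 87.5]
tcp_rot: [3.14, 0.0, 1.393]
ft_force: [-3.3, -0.3, 12.3]
opening: 0.003
grip_force: 6.1
```

```bash
python3 -m inch '[[[0,0,0.01],0,1],[[0,0,0.01],0,1],[[0,0,0],0,1],[[0,0,0],0,1],[[0,0,0],0,1],[[0,0,0],0,1],[[0,0,0],0,1],[[0,0,0],0,1],[[0,0,0],0,1],[[0,0,0],0,1]]'; python3 -m inch '[[[0,0,-0.1],0,1],[[0,0,-0.4],0,1],[[0,0,-0.8],0,1],[[0,-0.8,-0.5],0,1],[[0,-1,0],0,1],[[0,-1,0],0,1],[[0.5,-0.5,0],0,1],[[0.9,0,0],0,1],[[0.9,0,0],0,1],[[0.9,0,0],0,1]]'
python3 - <<'E'
from h import *
T=eyes.read_camera("top");D=eyes.read_camera("side")
a=cv2.resize(T["pixels"][140:240,295:435,::-1],None,fx=4,fy=4,interpolation=cv2.INTER_CUBIC)
b=cv2.resize(D["pixels"][150:250,255:345,::-1],None,fx=4,fy=4,interpolation=cv2.INTER_CUBIC)
cv2.imwrite("pics/c5.png",cv2.resize(np.hstack([a,b]),None,fx=.85,fy=.85))
E
```

```text
t: 49.65
eef_pos: [618.3, 11.1, 87.3]
tcp_rot: [3.139, -0.0, 1.393]
ft_force: [-4.8, 0.4, 20.0]
opening: 0.007
grip_force: 10.3
t: 50.9
eef_pos: [456.8, 237.0, 193.2]
tcp_rot: [3.141, -0.0, 1.393]
ft_force: [0.8, -1.4, -0.7]
opening: 0.006
grip_force: 0.0
```

View pics/c5.png

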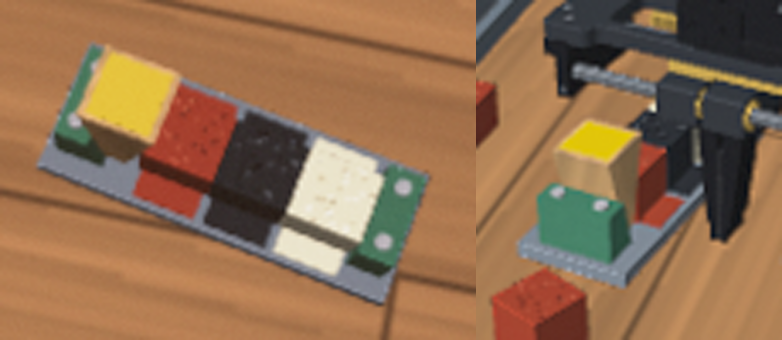

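```bash
python3 -c "
from cell import env
print(env.job_done())"
```

```text
the job is handed in; nothing more can be done
None
```

The job is handed in at about 51 s of the 96 s allowed. Limestone, basalt and sandstone stand over their own strips in one close row from the straight stop. The wedge was pressed with up to 20 N until it went no further, its top at about 87.5 mm, and the robot is clear of everything.

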